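# Clamp a bottle, seat its cap and back it off for the autoclave

## Task

This empty square bottle goes to the autoclave with its blue cap loose. Throw the clamp's red-knobbed lever round until it drops into the notch with the green mark, so that the bottle cannot turn; then screw the cap down until it bottoms out and back it off a quarter turn. Finish with the cap still gripped in your fingers, held there so that I can tape it, and leave everything else on the bench where it is.

Things in the scene. Friction and masses are not known exactly. Their poses are not given: they have to be found in the camera images.
- clamp: The grey bench clamp, bolted down: base 124 x 200 mm, 12 mm thick. Origin on the bench under the middle of the bottle place; +y points to the fixed jaw, -y to the moving jaw and its cam lever; z up. Base spans x -62..62, y -138..62 mm. Jaw tops are at z 62 mm. The clamp's place and its yaw (up to 0.35 rad either way) differ each time.
- lever (a joint): Angle (rad) of the cam lever about its upright shaft. 0 = jaws open; grows anticlockwise seen from above. The green-marked notch is at 1.10, a stop at 1.16. Starts at 0 to 0.35; stays where left. About 2 N at the knob moves it; a ridge at 0.90 to 0.99 takes 8 to 11 N, then a sprung ball drops into the notch and holds it (1.08 to 1.10). Closing shifts the bottle up to 3 mm towards the fixed jaw.
- knob (a point): Middle of the part to grip of the lever's red knob, an upright cylinder 20 mm across from z 76 to 114 mm above the bench (this point at 98 mm), 85 mm from the pivot; the steel lever arm runs below it, its top at z 72 mm. The knob does not spin on the lever. Nothing else within 60 mm of it is higher than 80 mm.
- lever_pivot (a point): Point on the lever's upright shaft, 70 mm above the bench, 68 mm from the bottle's middle on the clamp's -y side.
- green_mark (a point): The green dot (9 mm) on the steel index plate, 60 mm from the shaft, 53 mm above the bench; the lever points over it when it is in the notch.
- bottle: Empty square clear-glass bottle, loose between the jaws: 50 x 50 mm, 74 mm to the shoulder, 200 g. Origin in the middle of its underside, which stands on the clamp's base 12 mm above the bench; z up, its sides along the clamp's x and y.
- cap: The bottle's blue ribbed screw cap, 40 mm across (43 mm over the ribs, which are only for the eye), 26 mm tall, 20 g. Origin in the middle of its lower rim, 99 mm above the bench when fully down; z up; x points along the white dash on its top. Below the rim: bottle neck and shoulder (86 mm above the bench).
- cap_grip (a point): On the cap's axis, 14 mm above its lower rim: the height to grip it (113 mm above the bench when fully down, up to 2 mm more at the start).
- cap_turn (a joint): Angle (rad) of the cap on its thread: 0 = bottomed out against a hard stop; it grows as the cap is unscrewed (anticlockwise seen from above), 4 mm of rise per full turn. It starts between 1.7 and 2.8, already caught on the thread. Turning takes about 0.05 N m, and the cap stays where it is left.
- tape_roll: Roll of cream autoclave tape lying flat, 90 mm across, 19 mm tall, origin in the middle of its underside. Bystander, 0.15 m from the bottle.
- marker: Black and white marker pen lying on the bench, 135 mm long, 12 mm thick, along its x. Bystander near the clamp.
- tip_box: Blue box of pipette tips, 82 x 120 x 62 mm, origin under its middle. Bystander just beyond the clamp.
- wash_bottle: White wash bottle with red top and bent spout, 72 mm across, 183 mm tall. Bystander.
- tube_rack: Blue tube rack with capped tubes, 100 x 200 x 115 mm. Bystander.
- beaker: Empty translucent beaker, 72 mm across, 85 mm tall. Bystander.
- amber_bottle: Round amber bottle with black cap, 60 mm across, 115 mm tall. Bystander.
Mind the look-alikes: they are no part of the job. Leave any pink look-alike of the clamp alone.

How it is judged:
On the way, in this order (a step that is already met when the one before it is completed fails the run):
1. the lever is in the notch with the green mark (value of joint lever between 1.04 and 1.2 rad), for 0.2 s.
2. then the cap has been screwed down until it bottoms out (value of joint cap_turn below 0.06 rad), for 0.2 s.
At the end, for the whole second after the job is handed in: the cap is a quarter turn (70 to 110 degrees) above bottomed out, at rest, gripped by the fingers (over 5 N, grasp point within 30 mm of site cap_grip); the lever is in the green notch (within 0.06 rad); the bottle stands upright (5 degrees), square (9 degrees) and in place (15 mm) in the clamp (all of step 1 and value of joint cap_turn between 1.22 and 1.92 rad and velocity of joint cap_turn between -0.1 and 0.1 rad/s and contact force between the fingers and cap above 5 N and distance between the grasp point and cap_grip below 0.03 m and angle between bottle's own z axis and vertical below 0.08 rad and angle between the x axis of bottle and the x axis of clamp, either way round below 0.15 rad and horizontal distance between bottle and clamp below 0.015 m and z of bottle in the frame of clamp below 0.016 m); the arm keeps its last pose, push and grip.
It fails at once if a bystander was moved more than 25 mm (distance of any of tape_roll, marker, tip_box, wash_bottle, tube_rack, beaker, amber_bottle from where it was at the start of the episode above 0.025 m).
It also fails if it takes over 56 s, if anything falls off the work surface, if the arm or the gripper's body presses on something with over 40 N, if the wrist force passes 120 N, or if a joint passes its speed limit or range.

## Robot

A 6-joint arm with a two-finger parallel gripper is mounted at the origin on the work surface. World frame = base frame: x ahead of the robot, y to its left, z up, the work surface at z = 0. Lengths are in m, angles in rad, forces in N, time in s.
With the tool pointing down it reaches from about 0.4 to 0.825 m from the base axis. Payload 7 kg.
Tool frame: the origin (TCP) lies between the finger pads; the fingertips stand 8 mm ahead of it and the grasp point (between the pads) lies 11 mm behind it (arm.finger_overhang is the distance from the TCP to the fingertips, in m); z points along the fingers, y is the line along which they close (so a half turn about z gives the same grasp; the last joint's range is limited). The gripper opens to 88 mm and grips with 3 to 60 N. Pads are 19 mm wide; open, the fingers measure 130 mm over their backs; the gripper's body (78 mm by 193 mm) begins 47 mm behind the grasp point.
Start: joints at [-0.872, 0.359, 0.012, 0, -1.224, -0.288], TCP at [0.27, -0.619, 0.235] pointing down, gripper open.
Joint ranges: [-3.07, 3.07], [-1.43, 2.12], [-1.02, 1.25], [-3.03, 1.67], [-3.05, -0], [-3.03, 3.03]. Speed limits (rad/s): [2.39, 2.39, 3.01, 3.14, 3.14, 3.14].

## Interface

Orientations are given as [roll, pitch, yaw] about the fixed x, y, z axes, in that order (R = Rz(yaw) Ry(pitch) Rx(roll)).
In Python, from station import arm gives the robot as it stands.
- The arm moves only by the tool move_arm, never from a script. Its argument "rows" is text: rows parted by semicolons, each of 7 numbers parted by spaces: the turn, a rotation vector about the tool's x, y, z in degrees, then the shift along the tool's x, y, z in m, then the finger opening in m, from 0 to 0.0876. A call has 1 to 8 rows; each row shifts and turns the commanded pose from where the row before left it, along the tool's axes as they then stand; what a row does not reach is not made up. A row lasts 1/8 s, in which the tool goes at most 62.5 mm and 10.7 degrees, less where a joint would pass 70% of its speed; a pose out of reach is approached as far as the arm can. A call is refused whole if a number of a shift passes 0.0625 or a number of a turn 10.7, either way. A call with a gripper value outside its range is refused whole. The fingers move at their own pace and stop on an object; "squeeze" is the grip in N (left out, the last holds). Time passes only in rows, so rows that do not move let the fingers close. It gives the time, the measured TCP pose, the force, the opening and the grip force at its end, in the units of the state.
- arm.get_state(): the state, without advancing time (a new reading comes with each control period).
- arm.grab_frame(name): name is "side" or "top"; returns (picture, depth): 480x640x3 uint8, blue, green, red; 480x640 float32, m along the optical axis (not along the pixel's ray), 0 where there is no reading.
- arm.camera_model(name): a dict with "mtx" (3x3 intrinsics, pixels), "camera_from_world" (4x4, takes a point from world to camera coordinates). Camera axes: x right, y down, z forward; pixel columns grow to the right and rows downward; lengths in m; the calibration is good to about 2 mm. A picture is of the moment at which its call begins. camera_model takes no time and is no camera call.
- arm.job_done(): hands the job in; it is judged then, once.
The state is a dict: "t": time; "q": joint angles; "qd": joint speeds; "joint_efforts": joint torques, N m; "eef_pos": TCP position; "ee_rot": TCP orientation; "force": force on the tool from outside, world axes, zero at the start; "moment": the same for the moment, N m; "width": finger opening in m; "gripper_force": force on a finger pad.
Only numpy, scipy, OpenCV 4.12 (cv2) and the standard library are available. Lean on these libraries where they do the work, as an engineer would, in place of code of your own. Each camera call takes 0.05 s, during which the arm holds its last target. There are 200 camera calls.

## Working session

There is one attempt and no reset: what is moved stays moved. The work goes in short steps, Python scripts to look and compute and a tool call to move; the robot and the scene stay as the last step left them, time stands still between calls to the robot, and variables do not carry over. Pictures are saved under pics/ and viewed, at most 10 in all, crops included, and the job is handed in when it is done.

Besides the shell and the picture viewer there is one more tool, called as a command line: name --argument value ..., lists and objects as JSON in quotes. move_arm: Moves the arm, as the interface text tells. Its arguments: {"type":"object","properties":{"rows":{"type":"string"},"squeeze":{"type":"number"}},"required":["rows"]}

```bash
mkdir -p pics; cat > h.py <<'E'
import numpy as np,cv2
from station import arm
def grab(n):
    im,d=arm.grab_frame(n); m=arm.camera_model(n); return im,d,np.array(m["mtx"]),np.array(m["camera_from_world"])
def ray(uv,K,T):
    R=T[:3,:3];t=T[:3,3];o=-R.T@t
    return o,R.T@np.linalg.inv(K)@np.array([uv[0],uv[1],1.])
def plane(uv,z,K,T):
    o,d=ray(uv,K,T);return o+d*(z-o[2])/d[2]
def tri(a,b):
    A=np.zeros((3,3));y=np.zeros(3)
    for o,d in (a,b):
        d=d/np.linalg.norm(d);P=np.eye(3)-np.outer(d,d);A+=P;y+=P@o
    return np.linalg.solve(A,y)
def depthpt(uv,d,K,T):
    o,r=ray(uv,K,T);z=d[int(uv[1]),int(uv[0])];return o+r*z
E
python3 - <<'E'
from h import *
for n in("top","side"):
    im,d,K,T=grab(n);cv2.imwrite(f"pics/{n}0.png",im);np.savez(f"{n}0.npz",im=im,d=d,K=K,T=T)
    print(n,-T[:3,:3].T@T[:3,3],K[0,0])
s=arm.get_state();print(s)
E
```

```text
top [0.37397195 0.01800579 1.41909346] 595.4489098862139
side [0.36668094 1.02243576 0.96674128] 554.3072055794062
{'t': 0.1, 'q': array([-8.71906078e-01,  3.59314247e-01,  1.11684898e-02, -2.89304151e-04,
       -1.22412800e+00, -2.88111237e-01]), 'qd': array([ 6.29074285e-05, -6.59257225e-04,  9.82678437e-04,  1.44773465e-03,
       -8.97826882e-04,  9.85747374e-04]), 'joint_efforts': array([-2.34086037e-03, -5.84162092e+01,  2.93751651e+01,  7.01562613e+00,
        1.01265500e-02, -6.94163600e-05]), 'eef_pos': array([ 0.26935065, -0.61846746,  0.23372834]), 'ee_rot': array([ 3.14009884e+00, -1.59064128e-04, -2.73091202e+00]), 'force': array([-0.02697676,  0.00451878, -0.54251128]), 'moment': array([-0.02414619, -0.02469486,  0.03189053]), 'gripper_force': 0.0, 'width': 0.08764125428647947}
```

View pics/top0.png

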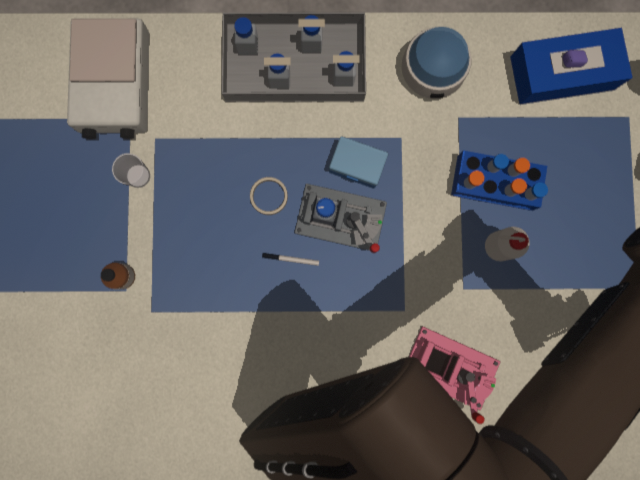

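View pics/side0.png

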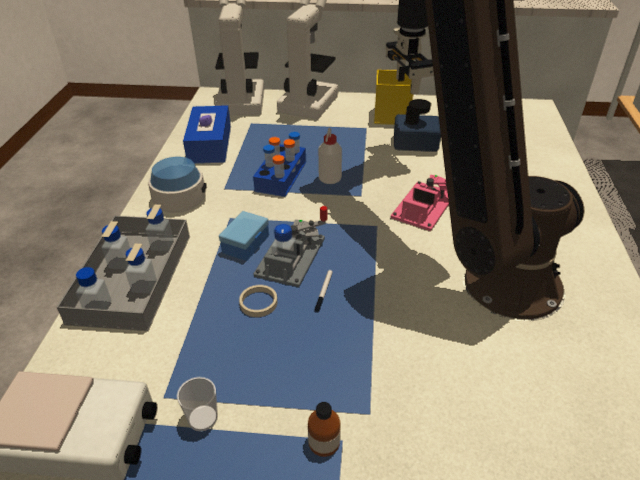

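Top view: the grey clamp is at (340,215), its blue cap at (325,207), its red knob at (375,247) and its green dot near (380,220). In the side view the cap is at (284,232) and the knob at (323,213).
Candidates in the top view: red knobs at (375,247) on the grey clamp and (479,419) on the pink one; blue caps at (325,207) in the clamp and four more in the tray at (244..346, 25..65). The grey clamp and the bottle in it fit the description. I'll confirm this in one enlarged crop.

```bash
cat > m.py <<'E'
from h import *
def cen(im,lo,hi,box):
    x0,y0,x1,y1=box;hsv=cv2.cvtColor(im,cv2.COLOR_BGR2HSV)
    m=cv2.inRange(hsv,np.array(lo),np.array(hi));
    if lo[0]==0:m|=cv2.inRange(hsv,np.array((172,lo[1],lo[2])),np.array((180,255,255)))
    k=np.zeros_like(m);k[y0:y1,x0:x1]=m[y0:y1,x0:x1]
    n,l,s,c=cv2.connectedComponentsWithStats(k);i=1+np.argmax(s[1:,4])
    return c[i],s[i]
E
python3 - <<'E'
from m import *
t=np.load("top0.npz");s=np.load("side0.npz")
B={"knob":((0,150,70),(8,255,255),(355,230,395,262),(312,200,335,226)),
"cap":((105,150,60),(125,255,255),(305,190,345,225),(268,218,300,246)),
"green":((45,80,50),(85,255,255),(365,205,395,235),(295,215,335,250))}
for n,(lo,hi,b1,b2) in B.items():
    for v,b in((t,b1),(s,b2)):
        try:
            c,st=cen(v["im"],lo,hi,b);print(n,c,st,"depth pt",depthpt(c,v["d"],v["K"],v["T"]))
        except Exception as e: print(n,e);continue
        if v is t: r=ray(c,v["K"],v["T"])
        else: print("  tri",tri(r,ray(c,v["K"],v["T"])))
        for z in (.053,.112,.125): print("   z",z,plane(c,z,v["K"],v["T"]))
# base rect yaw: dark grey base edges top view
a=cv2.resize(t["im"][170:260,280:400],None,fx=6,fy=6,interpolation=cv2.INTER_CUBIC)
a=a[:540,:720]
cv2.imwrite("pics/crop.png",a)
E
```

```text
knob [374.40740741 247.48148148] [371 244   8   8  54] depth pt [ 0.47869464 -0.11929384  0.11414016]
   z 0.053 [ 0.48360115 -0.12572665  0.053     ]
   z 0.112 [ 0.47886639 -0.11951901  0.112     ]
   z 0.125 [ 0.47782314 -0.11815123  0.125     ]
knob [323.08510638 212.80851064] [320 206   7  15  94] depth pt [ 0.48110876 -0.1096666   0.10621038]
  tri [ 0.48114114 -0.12100007  0.09754844]
   z 0.053 [ 0.48818433 -0.17966942  0.053     ]
   z 0.112 [ 0.48033889 -0.10204985  0.112     ]
   z 0.125 [ 0.47861024 -0.08494724  0.125     ]
cap [325.65       207.18333333] [317 198  18  19 240] depth pt [ 0.56748428 -0.01253194  0.12302207]
   z 0.053 [ 0.57793906 -0.01418179  0.053     ]
   z 0.112 [ 0.56912995 -0.01279164  0.112     ]
   z 0.125 [ 0.56718896 -0.01248534  0.125     ]
cap [282.8        231.37560976] [275 224  17  17 205] depth pt [0.56730775 0.00275053 0.12940275]
  tri [ 0.56938228 -0.01261334  0.11670651]
   z 0.053 [ 0.58561389 -0.09029041  0.053     ]
   z 0.112 [ 0.57147746 -0.01844201  0.112     ]
   z 0.125 [ 0.56836265 -0.00261101  0.125     ]
green [379.61538462 221.61538462] [378 220   4   4  13] depth pt [ 0.54402724 -0.13918846  0.0490394 ]
   z 0.053 [ 0.54353564 -0.13873404  0.053     ]
   z 0.112 [ 0.53621238 -0.13196463  0.112     ]
   z 0.125 [ 0.53459878 -0.13047306  0.125     ]
green [300.28571429 220.42857143] [299 220   4   2   7] depth pt [ 0.54659953 -0.14519683  0.04940873]
  tri [ 0.544455   -0.13849707  0.05459723]
   z 0.053 [ 0.54589516 -0.14062567  0.053     ]
   z 0.112 [ 0.53432335 -0.06552714  0.112     ]
   z 0.125 [ 0.53177363 -0.04898001  0.125     ]
```

View pics/crop.png

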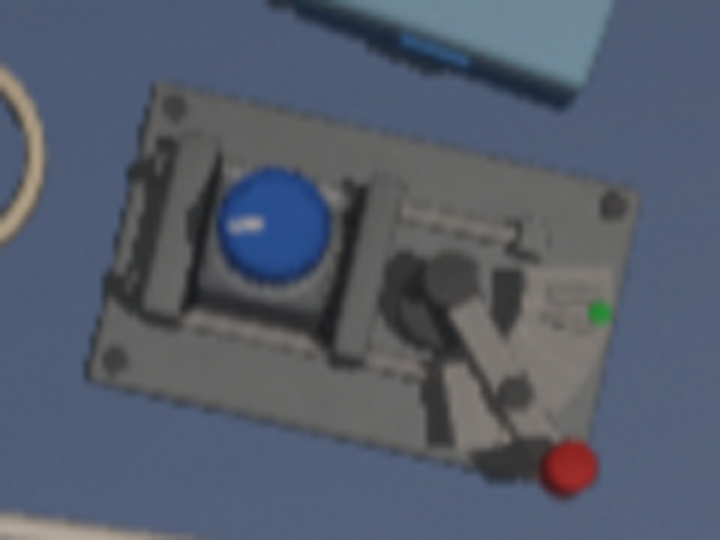

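The crop confirms it: grey clamp, bottle cap with white dash at crop (275,222), red knob at (568,467), green dot at (600,313) and pivot at (453,275). Knob ≈ (0.480,-0.120), cap ≈ (0.569,-0.0127), clamp yaw ≈ -0.215. The pivot works out to ≈ (0.5545,-0.079), so the lever has to turn about 51° anticlockwise.

move_arm --rows "0 0 0 -0.043 0.041 0 0.0876;0 0 0 -0.043 0.041 0 0.0876;0 0 0 -0.043 0.041 0 0.0876;0 0 0 -0.043 0.041 0 0.0876;0 0 0 -0.043 0.041 0 0.0876;0 0 0 -0.043 0.041 0 0.0876;0 0 0 -0.043 0.041 0 0.0876;0 0 0 -0.043 0.041 0 0.0876" --squeeze 30

```text
t: 1.1
eef_pos: [0.4542, -0.1788, 0.2346]
ee_rot: [-3.142, 0.0, -2.731]
force: [1.3, -0.2, 0.8]
width: 0.0875
gripper_force: 0.0
```

move_arm --rows "0 0 0 -0.025 0.022 0 0.0876;0 0 0 -0.023 0.023 0 0.0876;0 0 -5.2 0 0 0 0.0876;0 0 0 0 0 0 0.0876;0 0 0 0 0 0 0.0876"

```text
t: 1.72
eef_pos: [0.4798, -0.1205, 0.2344]
ee_rot: [3.141, -0.0, -2.642]
force: [0.3, 1.0, 0.4]
width: 0.0875
gripper_force: 0.0
```

```bash
python3 - <<'E'
from m import *
im,d,K,T=grab("side")
cv2.imwrite("pics/s1.png",cv2.resize(im[140:290,230:430],None,fx=4,fy=4))
s=arm.get_state();print(s["eef_pos"],s["ee_rot"],s["t"])
E
```

```text
[ 0.47973571 -0.1206659   0.23447779] [ 3.14148975e+00 -1.92107374e-04 -2.64223487e+00] 1.775
```

View pics/s1.png

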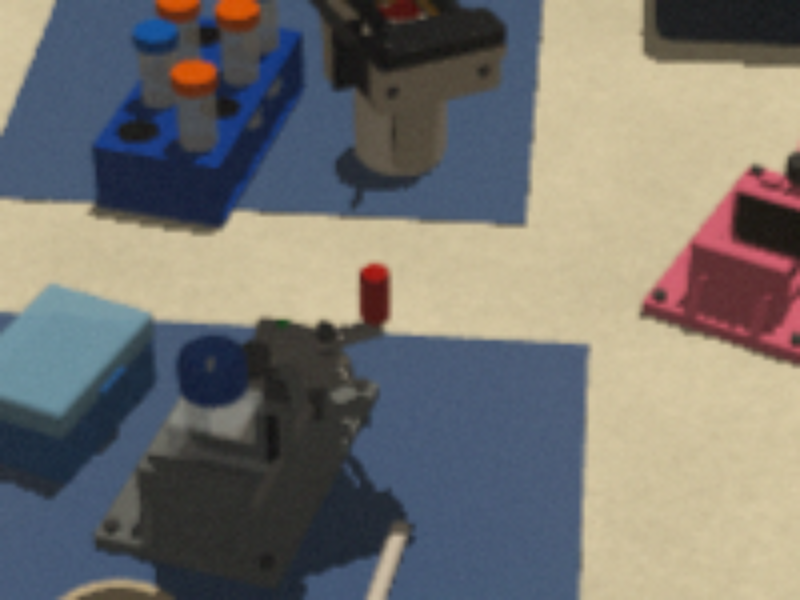

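The knob stands at crop (374,295), clear of everything, with the fingers above it. I'll lower and grip.

move_arm --rows "0 0 0 0 0 0.045 0.0876;0 0 0 0 0 0.045 0.0876;0 0 0 0 0 0.035 0.0876;0 0 0 0 0 0.02 0.0876;0 0 0 0 0 0 0.0876;0 0 0 0 0 0 0.01;0 0 0 0 0 0 0.01;0 0 0 0 0 0 0.01" --squeeze 30

```text
t: 2.78
eef_pos: [0.4804, -0.1203, 0.0904]
ee_rot: [-3.141, 0.001, -2.64]
force: [0.3, -0.6, -0.0]
width: 0.0629
gripper_force: 0.0
```

move_arm --rows "0 0 0 0 0 0 0.01;0 0 0 0 0 0 0.01;0 0 0 0 0 0 0.01;0 0 0 0 0 0 0.01"

```text
t: 3.28
eef_pos: [0.4799, -0.1203, 0.0895]
ee_rot: [3.142, -0.0, -2.64]
force: [-0.0, 0.3, 0.4]
width: 0.0237
gripper_force: 0.0
```

move_arm --rows "0 0 0 0 0 0 0.01;0 0 0 0 0 0 0.01;0 0 -5 -0.0003 -0.0074 0 0.01;0 0 -10 -0.0013 -0.0148 0 0.01;0 0 -10 -0.0013 -0.0148 0 0.01;0 0 0 0 0 0 0.01"

```text
t: 4.03
eef_pos: [0.5047, -0.1489, 0.0895]
ee_rot: [-3.141, -0.001, -2.203]
force: [-0.4, -2.9, 3.3]
width: 0.0191
gripper_force: 30.0
```

```bash
python3 - <<'E'
from h import *
s=arm.get_state();p=s["eef_pos"];v=p[:2]-[.5545,-.079];print(s["t"],p,s["ee_rot"],s["width"],s["gripper_force"],s["force"],s["moment"]);print(np.hypot(*v),np.degrees(np.arctan2(v[1],v[0])))
E
```

```text
4.025 [ 0.50472647 -0.14890546  0.08953405] [-3.14139311e+00 -6.76735858e-04 -2.20278361e+00] 0.019143243569468713 29.99908447265625 [-0.37239845 -2.91008797  3.28247003] [-0.68650871  0.30178874  0.0128976 ]
0.0858147868718221 -125.45132014655432
```

move_arm --rows "0 0 -10 -0.0013 -0.0148 0 0.01;0 0 -10 -0.0013 -0.0148 0 0.01;0 0 -7 -0.0006 -0.0104 0 0.01;0 0 0 0 0 0 0.01;0 0 0 0 0 0 0.01"

```text
t: 4.65
eef_pos: [0.5405, -0.1643, 0.0896]
ee_rot: [3.141, -0.001, -1.735]
force: [-0.1, -7.5, -0.1]
width: 0.0192
gripper_force: 30.0
```

```bash
python3 - <<'E'
from h import *
s=arm.get_state();p=s["eef_pos"];v=p[:2]-[.5545,-.079];print(s["t"],p,s["ee_rot"],s["width"],s["gripper_force"],s["force"],s["moment"]);print(np.hypot(*v),np.degrees(np.arctan2(v[1],v[0])))
E
```

```text
4.65 [ 0.54050175 -0.16433209  0.08958697] [ 3.14095350e+00 -1.21971975e-03 -1.73484127e+00] 0.01923835242361972 29.99966561794281 [-0.05901142 -7.48850286 -0.14268337] [-2.61436053  0.26036823 -0.14738395]
0.08647263828437707 -99.31607738208155
```

move_arm --rows "0 0 0 0 0 0 0.0876;0 0 0 0 0 0 0.0876;0 0 0 0 0 0 0.0876;0 0 0 0 0 0 0.0876;0 0 0 0 0 -0.03 0.0876;0 0 0 0 0 -0.06 0.0876;0 0 0 0 0 -0.05 0.0876;0 0 0 0 0 0 0.0876"

```text
t: 5.65
eef_pos: [0.5433, -0.1637, 0.2343]
ee_rot: [-3.133, 0.001, -1.732]
force: [-1.1, 0.3, -2.0]
width: 0.0869
gripper_force: 0.0
```

```bash
python3 - <<'E'
from m import *
im,d,K,T=grab("side")
c,st=cen(im,(0,150,70),(8,255,255),(285,195,335,226));print("knob",c,st,plane(c,.0975,K,T))
c2,st=cen(im,(105,150,60),(125,255,255),(268,218,300,246));print("cap",c2,st,plane(c2,.1167,K,T))
P=plane(c,.0975,K,T)[:2]-[.5545,-.079];print(np.hypot(*P),np.degrees(np.arctan2(P[1],P[0])))
cv2.imwrite("pics/s2.png",cv2.resize(im[170:290,240:400],None,fx=5,fy=5))
s=arm.get_state();print(s["eef_pos"],s["ee_rot"],s["q"])
E
```

```text
knob [302.64935065 202.23376623] [300 196   6  14  77] [ 0.54091247 -0.16275929  0.0975    ]
cap [283.53 229.43] [275 225  16  11 100] [ 0.56971364 -0.02036651  0.1167    ]
0.08485422614251568 -99.21432096655192
[ 0.54190226 -0.1633433   0.23166023] [-3.13726851e+00  9.95733024e-04 -1.73253525e+00] [ 5.29240144e-02  1.79725185e-01 -2.40191347e-01 -5.67882181e-05
 -1.14644279e+00 -2.14641825e-01]
```

View pics/s2.png

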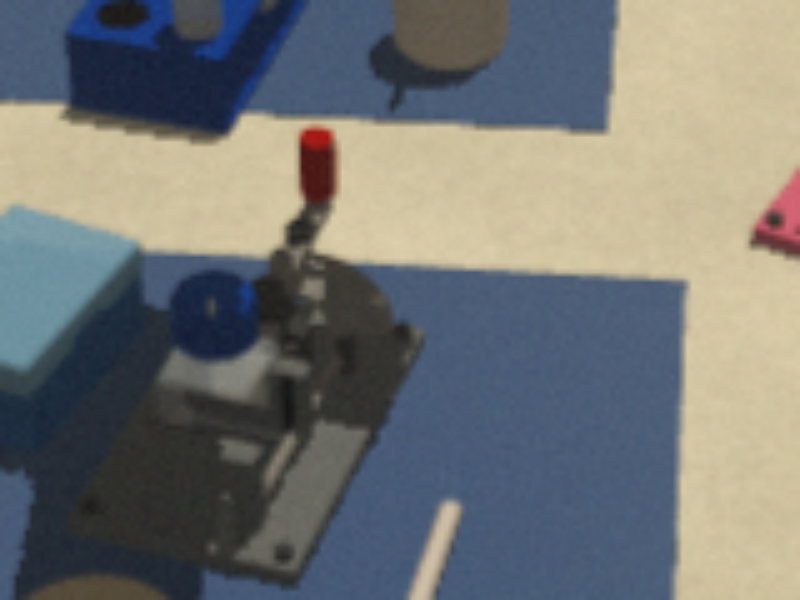

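move_arm --rows "0 0 -10 0 0 0 0.0876;0 0 -10 0 0 0 0.0876;0 0 -10 0 0 0 0.0876;0 0 -10 0 0 0 0.0876;0 0 -10 0 0 0 0.0876;0 0 -10 0 0 0 0.0876;0 0 -10 0 0 0 0.0876;0 0 0 0 0 0 0.0876" --squeeze 35

```text
t: 6.7
eef_pos: [0.5404, -0.1633, 0.2283]
ee_rot: [3.141, 0.002, -0.512]
force: [0.1, -0.3, 0.3]
width: 0.0876
gripper_force: 0.0
```

```bash
python3 - <<'E'
from m import *
s0=np.load("side0.npz")
im,d,K,T=grab("side")
def fit(im,d):
    h=cv2.cvtColor(im,cv2.COLOR_BGR2HSV);m=cv2.inRange(h,np.array((105,130,15)),np.array((130,255,255)))
    k=np.zeros_like(m);k[218:248,268:298]=m[218:248,268:298]
    n,l,st,c=cv2.connectedComponentsWithStats(k);i=1+np.argmax(st[1:,4]);
    v,u=np.nonzero((l==i)&(d>0));z=d[v,u]
    P=np.linalg.inv(K)@np.vstack([u,v,np.ones_like(u)])*z;W=(T[:3,:3].T@(P-T[:3,3:4])).T
    top=W[W[:,2]>.119];(cx,cy),r=cv2.minEnclosingCircle(top[:,:2].astype(np.float32))
    print(c[i],st[i],"tri-plane",plane(c[i],.1155,K,T),len(top),np.median(top[:,2]),top.mean(0),(cx,cy),r)
fit(s0["im"],s0["d"]);fit(im,d)
s=arm.get_state();print(s["eef_pos"],s["ee_rot"],s["q"])
E
```

```text
[282.5560166  231.89211618] [274 224  18  17 241] tri-plane [ 0.57092942 -0.01214681  0.1155    ] 164 0.1263803463671191 [ 0.56907117 -0.00713866  0.12574527] (0.5684587359428406, -0.011198625899851322) 0.02316615730524063
[282.33624454 232.43668122] [274 224  17  17 229] tri-plane [ 0.57114414 -0.01001634  0.1155    ] 161 0.1264302396313644 [ 0.56995055 -0.005318    0.12585967] (0.5711343884468079, -0.009072951041162014) 0.023133976384997368
[ 0.54046557 -0.16336209  0.22847983] [ 3.14087055e+00  1.60164328e-03 -5.14713747e-01] [ 5.28921089e-02  1.83295032e-01 -2.43130178e-01 -2.76783546e-04
 -1.14610983e+00  1.00330531e+00]
```

move_arm --rows "0 0 0 -0.0124 -0.0368 0 0.0876;0 0 0 -0.0124 -0.0368 0 0.0876;0 0 0 -0.0124 -0.0368 0 0.0876;0 0 0 -0.0124 -0.0369 0 0.0876;0 0 0 0 0 0.03 0.0876;0 0 0 0 0 0.03 0.0876;0 0 0 0 0 0 0.0876;0 0 0 0 0 0 0.0876"

```text
t: 7.75
eef_pos: [0.5703, -0.0108, 0.1704]
ee_rot: [-3.141, -0.001, -0.512]
force: [0.6, -1.0, 0.7]
width: 0.0876
gripper_force: 0.0
```

move_arm --rows "0 0 0 0 0 0.03 0.06;0 0 0 0 0 0.025 0.06;0 0 0 0 0 0.012 0.06;0 0 0 0 0 0 0.06;0 0 0 0 0 0 0.03;0 0 0 0 0 0 0.03;0 0 0 0 0 0 0.03;0 0 0 0 0 0 0.03"

```text
t: 8.75
eef_pos: [0.5705, -0.0102, 0.1033]
ee_rot: [-3.14, -0.001, -0.51]
force: [1.1, 4.1, 2.3]
width: 0.0394
gripper_force: 35.0
```

```bash
cat > st.py <<'E'
from h import *
np.set_printoptions(precision=4,suppress=True)
s=arm.get_state();print(s["t"],s["eef_pos"],np.degrees(s["ee_rot"]),"w",s["width"],"g",s["gripper_force"],"F",s["force"],"M",s["moment"],"q",s["q"],"eff6",s["joint_efforts"][5])
E
python3 st.py
```

```text
8.75 [ 0.5705 -0.0102  0.1033] [-179.9084   -0.0779  -29.2416] w 0.039390813637325856 g 35.00030994415283 F [1.0679 4.0987 2.2727] M [ 1.2841 -0.189  -0.0106] q [ 0.3249  0.3077 -0.3927 -0.0001 -0.8683  0.7356] eff6 -0.008976204553619027
```

move_arm --rows "0 0 10 0 0 0.0001 0.03;0 0 10 0 0 0.0001 0.03;0 0 10 0 0 0.0001 0.03;0 0 10 0 0 0.0001 0.03;0 0 10 0 0 0.0001 0.03;0 0 10 0 0 0.0001 0.03;0 0 10 0 0 0.0001 0.03;0 0 10 0 0 0.0001 0.03"

```text
t: 9.75
eef_pos: [0.5714, -0.0097, 0.1026]
ee_rot: [-3.139, 0.002, -1.912]
force: [2.6, 4.3, 1.1]
width: 0.039
gripper_force: 35.0
```

```bash
python3 st.py
```

```text
9.75 [ 0.5714 -0.0097  0.1026] [-179.8321    0.1328 -109.5472] w 0.038999544610055586 g 34.9927282333374 F [2.5824 4.2945 1.1416] M [ 1.7271 -1.0421  0.0827] q [ 0.3253  0.309  -0.3928 -0.     -0.8653 -0.6664] eff6 2.2506947815418243
```

move_arm --rows "0 0 7 0 0 0.0001 0.03;0 0 7 0 0 0.0001 0.03;0 0 0 0 0 0 0.03"

```text
t: 10.12
eef_pos: [0.5716, -0.0098, 0.1024]
ee_rot: [-3.139, 0.003, -2.152]
force: [3.0, 3.2, 1.5]
width: 0.0395
gripper_force: 35.0
```

```bash
python3 st.py
```

```text
10.125 [ 0.5716 -0.0098  0.1024] [-179.8529    0.1766 -123.3256] w 0.039457302995983906 g 35.0008499622345 F [2.9815 3.2087 1.457 ] M [ 1.6629 -1.2188 -0.0457] q [ 0.3251  0.3093 -0.3928  0.0002 -0.8647 -0.9069] eff6 -0.751527976244688
```

move_arm --rows "0 0 6 0 0 0.0001 0.03;0 0 6 0 0 0.0001 0.03;0 0 0 0 0 0 0.03"

```text
t: 10.5
eef_pos: [0.5717, -0.0099, 0.1023]
ee_rot: [-3.14, 0.004, -2.362]
force: [4.3, 3.2, 1.5]
width: 0.0394
gripper_force: 35.0
```

```bash
python3 st.py
```

```text
10.5 [ 0.5717 -0.0099  0.1023] [-179.8814    0.2077 -135.3151] w 0.03944495618524622 g 35.00072479248047 F [4.3311 3.1616 1.5446] M [ 1.4897 -1.3534 -0.0089] q [ 0.325   0.3095 -0.393   0.0004 -0.8642 -1.1161] eff6 -0.6342652067542076
```

move_arm --rows "0 0 6 0 0 0.0001 0.03;0 0 6 0 0 0.0001 0.03;0 0 0 0 0 0 0.03"

```text
t: 10.88
eef_pos: [0.5706, -0.0108, 0.1019]
ee_rot: [-3.14, 0.001, -2.568]
force: [1.7, -0.1, 3.9]
width: 0.0392
gripper_force: 35.0
```

```bash
python3 st.py
```

```text
10.875 [ 0.5706 -0.0108  0.1019] [-179.9239    0.0763 -147.1467] w 0.03917960675493319 g 35.001282691955566 F [ 1.6881 -0.1177  3.8986] M [-0.1492 -0.7523  0.4983] q [ 0.3245  0.3095 -0.3943  0.0013 -0.8653 -1.3227] eff6 -1.370803378522396
```

move_arm --rows "0 0 4 0 0 0 0.03;0 0 0 0 0 0 0.03;0 0 0 0 0 0 0.03"

```text
t: 11.25
eef_pos: [0.5705, -0.0108, 0.1018]
ee_rot: [-3.141, 0.001, -2.637]
force: [2.3, -1.4, 5.8]
width: 0.0392
gripper_force: 35.0
```

```bash
python3 st.py
```

```text
11.25 [ 0.5705 -0.0108  0.1018] [-179.948     0.0766 -151.0643] w 0.03923815321687452 g 35.00060677528381 F [ 2.3459 -1.3736  5.8157] M [-0.2561 -0.9879  0.8506] q [ 0.3244  0.3096 -0.3945  0.0009 -0.8652 -1.3907] eff6 -0.8005332760512829
```

move_arm --rows "0 0 -4 0 0 0 0.03;0 0 0 0 0 0 0.03"

```text
t: 11.5
eef_pos: [0.5706, -0.0108, 0.1017]
ee_rot: [-3.141, 0.002, -2.567]
force: [2.9, -0.7, 5.7]
width: 0.0396
gripper_force: 35.0
```

```bash
python3 st.py
```

```text
11.5 [ 0.5706 -0.0108  0.1017] [-179.9542    0.0905 -147.1052] w 0.03963567162649317 g 35.000624656677246 F [ 2.9412 -0.7025  5.6851] M [-0.3476 -1.0977  0.043 ] q [ 0.3241  0.3097 -0.3943  0.0005 -0.8651 -1.3211] eff6 0.3986470028758049
```

move_arm --rows "0 0 -3 0 0 0 0.03;0 0 0 0 0 0 0.03"

```text
t: 11.75
eef_pos: [0.5706, -0.0108, 0.1018]
ee_rot: [-3.141, 0.002, -2.515]
force: [1.9, -0.5, 4.6]
width: 0.0395
gripper_force: 35.0
```

```bash
python3 st.py
```

```text
11.75 [ 0.5706 -0.0108  0.1018] [-179.9479    0.0937 -144.1243] w 0.03949778053127266 g 35.00069439411163 F [ 1.8789 -0.5233  4.598 ] M [-0.4077 -1.0617  0.0439] q [ 0.324   0.3096 -0.3943  0.0005 -0.865  -1.269 ] eff6 0.2807691413909197
```

move_arm --rows "0 0 -3 0 0 0 0.03;0 0 0 0 0 0 0.03"

```text
t: 12.0
eef_pos: [0.5706, -0.0109, 0.1018]
ee_rot: [-3.141, 0.002, -2.463]
force: [3.8, -2.1, 5.7]
width: 0.039
gripper_force: 35.0
```

```bash
python3 st.py
```

```text
12.0 [ 0.5706 -0.0109  0.1018] [-179.9404    0.0889 -141.1236] w 0.03902436943982584 g 35.00064969062805 F [ 3.8041 -2.1401  5.7202] M [-0.4727 -1.1003  0.0686] q [ 0.324   0.3096 -0.3943  0.0006 -0.8651 -1.2167] eff6 0.28092462569475174
```

move_arm --rows "0 0 -10 0 0 -0.0001 0.03;0 0 -10 0 0 -0.0001 0.03;0 0 -10 0 0 -0.0001 0.03;0 0 -10 0 0 -0.0001 0.03;0 0 -10 0 0 -0.0001 0.03;0 0 -10 0 0 -0.0001 0.03;0 0 -10 0 0 -0.0001 0.03;0 0 -10 0 0 -0.0001 0.03"

```text
t: 13.0
eef_pos: [0.5715, -0.011, 0.1029]
ee_rot: [-3.138, -0.002, -1.062]
force: [5.8, -3.5, 4.9]
width: 0.0392
gripper_force: 35.0
```

move_arm --rows "0 0 -3 0 0 -0.0001 0.03;0 0 0 0 0 0 0.03;0 0 0 0 0 0 0.03;0 0 0 0 0 0 0.03"

```text
t: 13.5
eef_pos: [0.5715, -0.011, 0.1029]
ee_rot: [-3.139, -0.002, -1.015]
force: [5.8, -2.5, 4.2]
width: 0.0392
gripper_force: 35.0
```

```bash
python3 st.py; python3 - <<'E'
from m import *
im,d,K,T=grab("side")
c,st=cen(im,(0,150,60),(8,255,255),(285,190,335,226));print("knob",c,st)
cv2.imwrite("pics/s3.png",cv2.resize(im[170:290,240:400],None,fx=5,fy=5))
E
```

```text
13.5 [ 0.5715 -0.011   0.1029] [-179.8251   -0.1019  -58.1553] w 0.03915803363299565 g 35.000832080841064 F [ 5.833 -2.493  4.151] M [-1.0724 -2.1134  0.0854] q [ 0.3237  0.3087 -0.3927  0.0014 -0.8659  0.2313] eff6 -0.04386563552543521
knob [302.16666667 196.        ] [300 195   5   3  12]
```

View pics/s3.png

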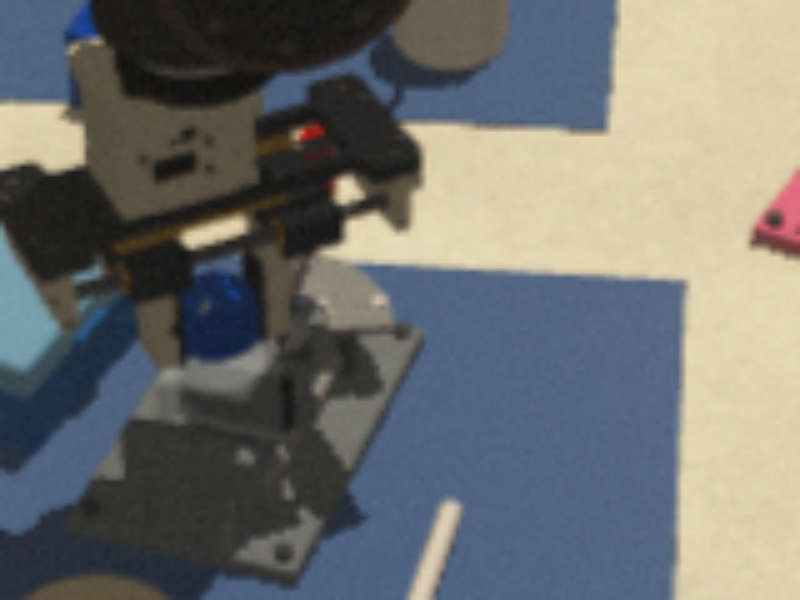

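The fingers hold the cap at crop (220,315). The bottle stands square in the jaws, the knob is still behind the gripper at crop (312,132), where it was left, and the bystanders in view haven't moved. I'm handing in.

```bash
python3 -c "
from station import arm
print(arm.job_done())"
```

```text
the job is handed in; nothing more can be done
None
```

I handed the job in at about 13.6 s without seeing the verdict: the lever is in the green notch, and the cap was screwed down until the torque rose sharply, backed off about 90°, and is still gripped at 35 N.

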